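Vent the vacuum pot and unload the coil

TASK

The potted coil in the vacuum pot is ready: vent the pot by turning the red tap on its lid fully open while the lid is still seated, then lift the lid off level and lay it flat on the round teal pad, so that none of it overhangs the pad. Take the coil out and stand it upright and clear of its neighbours in the empty pocket of the aluminium tray, without dropping either of them. Leave the blue pump tap shut, the red tap open, and the finished coils and the things on the bench as they are.

Things in the scene. Friction and masses are not known exactly. Their poses are not given: they have to be found in the camera images.
- pot: Round stainless steel vacuum pot, fixed to the bench, 196 mm outside diameter (218 mm over the black gasket on its rim), inside radius 92 mm. Origin: centre of its underside, z up. Rim 110 mm, gasket's sealing face 113 mm and its upstand, which surrounds the lid with 2 mm to spare, 128 mm above the origin. A perforated shelf plate inside, its top 70 mm above the origin, carries the coil. Two small side handles at y = +-118 mm, 72 mm up.
- lid: Clear acrylic lid, a loose disc 200 mm in diameter and 15 mm thick with its fittings, about 0.75 kg, seated on the gasket. Origin: centre of its underside; z up; +x points to the red vent tap, -x to the blue pump tap, -y to the vacuum gauge (round, top 40 mm above the origin, 70 mm from the centre). Vacuum holds it down firmly until the vent tap is open (from about 1.1 rad); then it is free to be lifted straight up.
- lid_grip (a point): Middle of the lid's black bow handle, a bar 14 mm wide, 14 mm high and 88 mm long that runs along the lid's y axis on two posts 72 mm apart. This point is the bar's centre, over the lid's centre, 71 mm above the lid's underside. Pinch the bar across, closing along the lid's x axis; between the bar and an opened tap handle 41 mm are free.
- vent_tap (a joint): Red quarter-turn vent tap on the lid, rad: 0 shut (its blade lies across the pipe, along the lid's y), 1.571 fully open at its stop (blade along the pipe, along the lid's x). It opens counter-clockwise seen from above, about a vertical axis 66 mm from the lid's centre along the lid's +x. Stiff with 0.12 N m of friction; it stays where it is left.
- vent_grip (a point): Grip point on the axis of the red tap, 55 mm above the lid's underside, in its butterfly blade: 9 mm thick, 36 mm long, 22 mm high, its top 9 mm above this point. The point turns with the blade: its y axis runs along the blade, its x axis across it. The brass pipe below tops out 25 mm below this point, its nut 23 mm below.
- pump_tap (a joint): Blue pump tap on the lid, the vent tap's twin on the other side, 66 mm from the centre along the lid's -x, rad: 0 shut, grows as it opens. It is shut and must stay shut.
- pump_grip (a point): Centre of the blue tap's blade, on its axis, 55 mm above the lid's underside; same blade as the red one.
- coil: The coil to unload: a potted copper-wound toroid, a cylinder 52 mm in diameter and 36 mm high with a filled black core, about 0.24 kg. Origin: centre of its underside, z up. It stands on the pot's shelf plate, its top 4 mm below the steel rim.
- pad: Round teal rubber pad on the bench, fixed, 240 mm in diameter, 5 mm thick, where the lid is laid. Origin: centre of its underside, so its top is 5 mm above.
- tray: Square aluminium curing tray, fixed, 190 x 190 mm. Origin: centre of its underside. Floor 4 mm above the origin, outer rim 10 mm and the low cross of dividers 8 mm above it; 2 x 2 pockets of about 89 mm. Three hold finished coils.
- pocket0 (a point): Middle of the floor of the empty pocket, at +46, +46 mm in the tray's x and y, 4 mm above the tray's origin.
- cured1: Finished coil, like the one to unload, standing in the tray's pocket at about -46, +46 mm. Leave it alone.
- cured2: Finished coil standing in the tray's pocket at about -46, -46 mm. Leave it alone.
- cured3: Finished coil standing in the tray's pocket at about +46, -46 mm. Leave it alone.
- spool: Upright spool of copper wire with black flanges, 72 mm in diameter, 88 mm high, loose. Origin: centre of its underside. Leave it alone.
- bottle: Amber bottle, 60 mm in diameter, 190 mm high, loose. Origin: centre of its underside. Leave it alone.
- tin: Aluminium tin, 72 mm in diameter, 95 mm high, loose. Origin: centre of its underside. Leave it alone.
- brush: Flat bench brush with a white handle lying on the bench, 220 mm long along its x, 34 mm wide, 15 mm high, loose. Origin under its middle. Leave it alone.
Mind the look-alikes: they are no part of the job. Of the things like the lid, leave any that is orange; of the rest the larger one is meant.

How it is judged:
On the way, in this order (a step that is already met when the one before it is completed fails the run):
1. the red vent tap is turned fully open (over 1.4 rad) with the lid still seated on the pot (less than 6 mm from where it was) (value of joint vent_tap above 1.4 rad and distance of lid from where it was at the start of the episode below 0.006 m), for 0.2 s.
2. the lid lies flat on the teal pad, wholly on it (centre within 22 mm) (horizontal distance between lid and pad below 0.022 m and z of lid in the frame of pad below 0.009 m and angle between lid's own z axis and vertical below 0.05 rad), for 0.2 s.
At the end, for the whole second after the job is handed in: The lid lies flat on the teal pad with its centre within 22 mm of the pad's centre, at rest; the coil stands upright on the floor of the tray's empty pocket, its centre within 17 mm of the pocket's middle, at rest; the red tap is open (over 1.3 rad) and the blue tap shut (under 0.25 rad) (all of step 2 and linear speed of each of lid, coil below 0.02 m/s and horizontal distance between coil and pocket0 below 0.017 m and z of coil in the frame of tray between 0.001 and 0.008 m and angle between coil's own z axis and vertical below 0.05 rad and value of joint vent_tap above 1.3 rad and value of joint pump_tap below 0.25 rad); the robot touches nothing.
It fails at once if the lid is tilted more than 20 degrees (angle between lid's own z axis and vertical above 0.35 rad).
It fails at once if the coil is tipped over (more than 35 degrees) (angle between coil's own z axis and vertical above 0.6 rad).
It fails at once if the blue pump tap is opened (over 0.3 rad) (value of joint pump_tap above 0.3 rad).
It fails at once if the lid or the coil is dropped: it falls faster than 0.45 m/s with no finger on it (a fall of more than about 10 mm) ((linear speed of lid above 0.45 m/s and contact force between the fingers and lid below 0.2 N) or (linear speed of coil above 0.45 m/s and contact force between the fingers and coil below 0.2 N)).
It fails at once if a finished coil, the spool, the bottle, the tin or the brush is moved more than 15 mm or tipped (distance of any of spool, bottle, tin, brush, cured1, cured2, cured3 from where it was at the start of the episode above 0.015 m or angle between any of spool, bottle, tin, cured1, cured2, cured3's own z axis and vertical above 0.5 rad).
It also fails if it takes over 72 s, if anything falls off the work surface, if the arm or the gripper's body presses on something with over 40 N, if the wrist force passes 120 N, or if a joint passes its speed limit or range.

ROBOT

A 6-joint arm with a two-finger parallel gripper is mounted at the origin on the work surface. World frame = base frame: x ahead of the robot, y to its left, z up, the work surface at z = 0. Lengths are in m, angles in rad, forces in N, time in s.
With the tool pointing down it reaches from about 0.4 to 0.825 m from the base axis. Payload 7 kg.
Tool frame: the origin (TCP) lies between the finger pads; the fingertips stand 11 mm ahead of it and the grasp point (between the pads) lies 8 mm behind it; z points along the fingers, y is the line along which they close (so a half turn about z gives the same grasp; the last joint's range is limited). The gripper opens to 88 mm and grips with 3 to 60 N. Pads are 19 mm wide; open, the fingers measure 130 mm over their backs; the gripper's body (78 mm by 193 mm) begins 47 mm behind the grasp point.
Start: joints at [1.612, 0.359, 0.012, 0, -1.224, -0.288], TCP at [0.165, 0.655, 0.238] pointing down, gripper open.
Joint ranges: [-3.07, 3.07], [-1.43, 2.12], [-1.02, 1.25], [-3.03, 1.67], [-3.05, -0], [-3.03, 3.03]. Speed limits (rad/s): [2.39, 2.39, 3.01, 3.14, 3.14, 3.14].

INTERFACE

Orientations are given as a rotation vector (axis times angle).
In Python, from workcell import manip, eyes, ticket, models gives the robot as it stands.
- The arm moves only by the tool move_arm, never from a script. Its argument "motion" is a list of rows, each a list of 7 numbers: the turn, a rotation vector about the tool's x, y, z in rad, then the shift along the tool's x, y, z in cm, then the opening, from 0 (shut) to 1 (fully open). In form: [[rx, ry, rz, dx, dy, dz, grip], ...]. A call has 1 to 5 rows; each row shifts and turns the commanded pose from where the row before left it, along the tool's axes as they then stand; what a row does not reach is not made up. A row lasts 1/12 s, in which the tool goes at most 41.7 mm and 7.16 degrees, less where a joint would pass 70% of its speed; a pose out of reach is approached as far as the arm can. A call with a gripper value outside its range is refused whole. The fingers move at their own pace and stop on an object; the grip force is fixed at half the most. Time passes only in rows, so rows that do not move let the fingers close. It gives the time, the measured TCP pose, the force, the opening and the grip force at its end, in the units of the state.
- manip.get_state(): the state, without advancing time (a new reading comes with each control period).
- eyes.snapshot(name): name is "scene" or "top" or "wrist"; returns (picture, depth): 420x560x3 uint8, red, green, blue; 420x560 float32, m along the optical axis (not along the pixel's ray), 0 where there is no reading.
- eyes.camera_params(name): a dict with "camera_matrix" (3x3 intrinsics, pixels), "xyz" and "orientation" of the camera in the world; the wrist camera has in their place "T_tool_cam" (4x4, takes a point from camera to tool coordinates, whose origin is the TCP and whose axes are the flange's). Camera axes: x right, y down, z forward; pixel columns grow to the right and rows downward; lengths in m; the calibration is good to about 2 mm. The wrist camera is an equidistant fisheye: a pixel r from the principal point sees the ray r / f radians off the axis. A picture is of the moment at which its call begins: read the wrist's pose just before it. camera_params takes no time and is no camera call.
- ticket.close_job(): hands the job in; it is judged then, once.
Trained networks look in the newest picture that a camera, given by its name, has taken for a name from the list of things; names that differ only in an ending like _2 or _b are one class to them, and where a whole thing is asked for, a point or a joint stands for the part that bears it (a point fixed in the world has none). Each returns a list of dicts, best first, with "p" (0 to 1); they miss things now and then, are a little off and sometimes report something else, mostly with a low value. They report only what shows in the picture. A call takes as long as a camera call. They do not tell look-alikes from the thing itself.
- models.search_frame(target, camera): "pixel" ([column, row] in pixels, amid what is visible of it).
The state is a dict: "t": time; "q": joint angles; "dq": joint speeds; "effort": joint torques, N m; "ee_pos": TCP position; "tcp_rot": TCP orientation; "contact_force": force on the tool from outside, world axes, zero at the start; "ft_torque": the same for the moment, N m; "finger_gap": finger opening in m; "finger_force": force on a finger pad.
Only numpy, scipy, OpenCV 4.12 (cv2) and the standard library are available. Lean on these libraries where they do the work, as an engineer would, in place of code of your own. Each camera call takes 0.05 s, during which the arm holds its last target. There are 200 camera calls.

## Working session

There is one attempt and no reset: what is moved stays moved. The work goes in short steps, Python scripts to look and compute and a tool call to move; the robot and the scene stay as the last step left them, time stands still between calls to the robot, and variables do not carry over. Pictures are saved under pics/ and viewed, at most 13 in all, crops included, and the job is handed in when it is done.

Besides the shell and the picture viewer there is one more tool, called after ">>>" in YAML: its name, and indented under it one key for each argument. move_arm: Moves the arm, as the interface text tells. Its arguments: {"type":"object","properties":{"motion":{"type":"array","items":{"type":"array","items":{"type":"number"}}}},"required":["motion"]}

```bash
mkdir -p pics
cat > h.py <<'E'
import numpy as np, cv2
from scipy.spatial.transform import Rotation as R
from workcell import manip, eyes, ticket, models
def cam(n):
    p=eyes.camera_params(n); return p
def snap(n,f=None):
    st=manip.get_state(); im,d=eyes.snapshot(n)
    if f: cv2.imwrite('pics/'+f,im[:,:,::-1])
    return im,d,st
def pose(n,st=None):
    p=eyes.camera_params(n); K=np.array(p['camera_matrix'])
    if n=='wrist':
        T=np.eye(4);T[:3,:3]=R.from_rotvec(st['tcp_rot']).as_matrix();T[:3,3]=st['ee_pos']
        return K,T@np.array(p['T_tool_cam'])
    o=np.array(p['orientation']);T=np.eye(4)
    T[:3,:3]=o if o.shape==(3,3) else R.from_rotvec(o).as_matrix()
    T[:3,3]=p['xyz'];return K,T
def cloud(n,d,st=None):
    K,T=pose(n,st);h,w=d.shape
    u,v=np.meshgrid(np.arange(w),np.arange(h))
    x=(u-K[0,2])/K[0,0];y=(v-K[1,2])/K[1,1]
    if n=='wrist':
        r=np.hypot(x,y)+1e-9;s=np.tan(np.minimum(r,1.5))/r;x=x*s;y=y*s
    P=np.stack([x*d,y*d,d],-1)@T[:3,:3].T+T[:3,3]
    P[d<=0]=np.nan
    return P
E
python3 - <<'E'
from h import *
for n in('top','scene'):
    im,d,st=snap(n,n+'1.png');P=cloud(n,d);np.save(n+'P.npy',P);np.save(n+'I.npy',im)
    print(n,eyes.camera_params(n))
    for t in('lid','vent_tap','pump_tap','lid_grip','coil','pad','tray','pot','spool','bottle','tin','brush'):
        print(t,[(np.round(q['pixel']).astype(int).tolist(),round(q['p'],2),np.round(P[int(q['pixel'][1]),int(q['pixel'][0])],3).tolist()) for q in models.search_frame(t,n)][:4])
print(manip.get_state())
E
```

```text
top {'camera_matrix': array([[474.51087464,   0.        , 272.63386019],
       [  0.        , 474.51087464, 208.82275741],
       [  0.        ,   0.        ,   1.        ]]), 'xyz': array([0.26513022, 0.01265015, 1.27318237]), 'orientation': array([-2.10874374,  2.13058404, -0.213208  ])}
lid [([405, 329], 0.97, [0.197, -0.332, 0.012]), ([276, 167], 0.67, [0.603, -0.0, 0.126]), ([148, 334], 0.56, [0.191, 0.33, 0.014])]
vent_tap [([274, 135], 0.52, [0.667, 0.004, 0.175]), ([170, 345], 0.43, [0.17, 0.266, 0.058])]
pump_tap [([279, 186], 0.6, [0.539, -0.008, 0.178])]
lid_grip [([408, 326], 0.79, [0.206, -0.328, 0.056]), ([149, 337], 0.67, [0.187, 0.33, 0.015]), ([277, 165], 0.63, [0.605, -0.005, 0.128])]
coil []
pad [([409, 212], 0.67, [0.506, -0.363, 0.003])]
tray [([149, 236], 0.67, [0.446, 0.339, 0.011]), ([166, 224], 0.55, [0.475, 0.287, 0.045]), ([184, 128], 0.25, [0.72, 0.236, 0.098])]
pot [([269, 203], 0.73, [0.511, 0.018, 0.125])]
spool [([254, 264], 0.94, [0.364, 0.055, 0.087]), ([277, 111], 0.33, [0.798, -0.006, 0.012])]
bottle [([362, 118], 0.56, [0.731, -0.223, 0.121])]
ti
[... 1209 characters left out ...]
0.01])]
{'t': 1.3, 'q': array([ 1.61209408e+00,  3.58595547e-01,  1.18809061e-02, -1.03306464e-05,
       -1.22406977e+00, -2.88097545e-01]), 'dq': array([-6.76501871e-05,  1.44997507e-03, -1.65207251e-03, -3.35829688e-04,
        3.17376369e-04,  1.46814224e-03]), 'effort': array([-4.42030851e-04, -5.82378244e+01,  2.93288040e+01,  7.00228035e+00,
        1.23840515e-02, -4.22552404e-06]), 'ee_pos': array([0.16491449, 0.65452074, 0.23755394]), 'tcp_rot': array([-3.11769287e+00,  3.86693296e-01,  1.81242751e-05]), 'contact_force': array([-0.53972815, -0.23983562, -0.56234543]), 'ft_torque': array([ 0.01579099,  0.04053301, -0.01164126]), 'finger_force': 0.0, 'finger_gap': 0.0880042756134709}
```

View pics/top1.png

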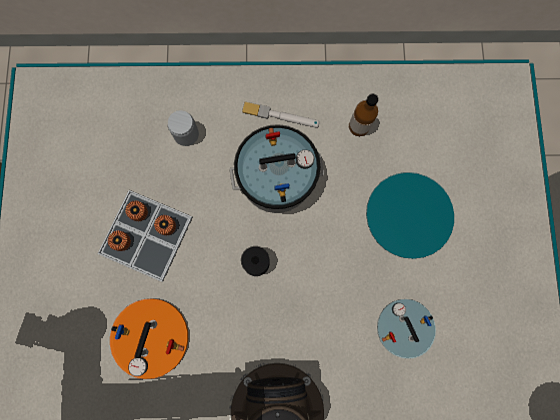

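Run:
```python
from h import *
P=np.load('topP.npy');I=np.load('topI.npy')
c=cv2.resize(I[100:240,205:345],(700,700)[:2],interpolation=cv2.INTER_CUBIC)
cv2.imwrite('pics/c1.png',cv2.resize(c,(600,600))[:,:,::-1])
hsv=cv2.cvtColor(I,cv2.COLOR_RGB2HSV).astype(int);H,S,V=hsv[...,0],hsv[...,1],hsv[...,2]
def rep(n,m):
    q=P[m];q=q[~np.isnan(q[:,0])]
    if len(q): print(n,len(q),np.round(np.median(q,0),4),np.round(q.min(0),3),np.round(q.max(0),3))
near=(abs(P[...,0]-.6)<.16)&(abs(P[...,1])<.16)
z=P[...,2]
rep('red',near&((H<8)|(H>172))&(S>140)&(V>70)&(z>.15))
rep('blue',near&(H>100)&(H<130)&(S>110)&(z>.15))
rep('teal',(H>78)&(H<100)&(S>90)&(z<.03)&(P[...,1]<-.15))
b=near&(z>.18)
rep('hi',b)
for lo,hi in((.115,.135),(.165,.182),(.182,.2),(.2,.23)): rep((lo,hi),near&(z>lo)&(z<hi))
```

```text
red 61 [0.6688 0.0045 0.1748] [ 0.605 -0.076  0.151] [0.675 0.022 0.181]
blue 72 [ 0.5384 -0.0155  0.1741] [ 0.534 -0.032  0.153] [0.546 0.001 0.181]
teal 7276 [ 0.5096 -0.3823  0.0038] [ 0.271 -0.976 -0.359] [ 0.962 -0.151  0.014]
hi 234 [ 0.6039 -0.0043  0.1897] [ 0.538 -0.048  0.181] [0.67  0.039 0.196]
(0.115, 0.135) 4784 [0.5946 0.002  0.1275] [ 0.497 -0.111  0.115] [0.716 0.103 0.135]
(0.165, 0.182) 147 [ 0.6054 -0.0036  0.1747] [ 0.534 -0.043  0.165] [0.678 0.034 0.182]
(0.182, 0.2) 227 [ 0.604  -0.0043  0.1898] [ 0.593 -0.048  0.182] [0.618 0.039 0.196]
```

View pics/c1.png

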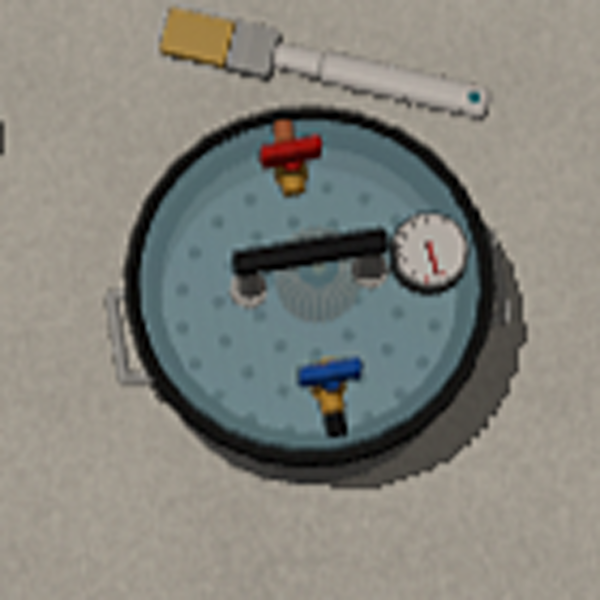

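The lids: orange at (148,338) is excluded. Of the other two, the pot's at (277,165) is the larger, and it is seated on the pot. The small one at (406,328) is a look-alike. The crop confirms the pot's lid, with the red tap at its top, the blue at its bottom, and both blades across the pipe (shut). The pad is at (410,215) and the empty tray pocket at about (157,256).

```bash
cat >> h.py <<'E'
def ray(n,px,z,st=None):
    K,T=pose(n,st);d=T[:3,:3]@np.array([(px[0]-K[0,2])/K[0,0],(px[1]-K[1,2])/K[1,1],1])
    return T[:3,3]+d*(z-T[2,3])/d[2]
def yawdeg(Rm): return np.degrees(np.arctan2(Rm[1,1],Rm[0,1]))
def plan(goals,start=None,step=.036,ang=.115):
    """goals: (x,y,z,yaw of tool y deg,grip); prints tool rows, rounded, tracking the rounded pose"""
    if start is None:
        s=manip.get_state();p=np.array(s['ee_pos']);Rm=R.from_rotvec(s['tcp_rot'])
    else: p,Rm=start
    for x,y,z,yw,g in goals:
        a=np.radians(yw);ty=np.array([np.cos(a),np.sin(a),0]);tz=np.array([0,0,-1.]);tx=np.cross(ty,tz)
        G=R.from_matrix(np.stack([tx,ty,tz],1));gp=np.array([x,y,z])
        n=int(max(1,np.ceil(np.linalg.norm(gp-p)/step),np.ceil((Rm.inv()*G).magnitude()/ang)))
        rows=[]
        for k in range(n,0,-1):
            w=np.round((Rm.inv()*G).as_rotvec()/k,3);dp=np.round(Rm.inv().apply(gp-p)/k*100,2)
            rows.append([float(v)+0. for v in w]+[float(v)+0. for v in dp]+[g])
            p=p+Rm.apply(dp/100);Rm=Rm*R.from_rotvec(w)
        print('->',np.round(gp,3),yw)
        for i in range(0,n,5): print(rows[i:i+5])
    return p,Rm
E
python3 - <<'E'
from h import *
P=np.load('topP.npy');I=np.load('topI.npy')
hsv=cv2.cvtColor(I,cv2.COLOR_RGB2HSV).astype(int);H,S=hsv[...,0],hsv[...,1]
m=((H>78)&(H<100)&(S>120)).astype(np.uint8);m[:150]=0;m[270:]=0;m[:,:350]=0;m[:,470:]=0
c=max(cv2.findContours(m,0,2)[0],key=cv2.contourArea)[:,0]
q=np.array([ray('top',x,.005) for x in c]);print('pad',cv2.minEnclosingCircle(q[:,:2].astype(np.float32)*1000))
g=(P[...,2]>.006)&(P[...,2]<.06)&(abs(P[...,0]-.446)<.16)&(abs(P[...,1]-.339)<.16)
q=P[g][:,:2];print('tray rect',cv2.minAreaRect((q*1000).astype(np.float32)))
q=np.array([ray('top',x,.010)[:2] for x in ([130,191],[192,214],[163,279],[100,252])])
print('tray corners',np.round(q,3),q.mean(0),'pocket',q.mean(0)+(q[2]-q.mean(0))*46/95)
for n,i in (('c',(166,224)),('c',(137,210)),('c',(119,240))): print(np.round(P[i[1],i[0]],3))
print(yawdeg(R.from_rotvec(manip.get_state()['tcp_rot']).as_matrix()))
plan([(.40,.33,.27,-140,.35),(.6688,.0045,.245,-171.3,.35)])
E
```

```text
pad ((498.5707702636719, -367.0962219238281), 118.947265625)
tray rect ((441.10784912109375, 340.28515625), (310.8926696777344, 304.084228515625), 88.86091613769531)
tray corners [[0.57  0.396]
 [0.505 0.225]
 [0.331 0.297]
 [0.404 0.468]] [0.45266409 0.34639759] pocket [0.39385969 0.32266451]
[0.473 0.288 0.038]
[0.51  0.364 0.044]
[0.431 0.408 0.044]
-104.14078765160806
-> [0.4  0.33 0.27] -140
[[0.0, 0.0, 0.052, 2.56, 2.14, -0.27, 0.35], [0.0, 0.0, 0.052, 2.67, 2.01, -0.27, 0.35], [0.0, 0.0, 0.052, 2.77, 1.87, -0.27, 0.35], [0.0, 0.0, 0.052, 2.86, 1.72, -0.27, 0.35], [0.0, 0.0, 0.052, 2.95, 1.57, -0.27, 0.35]]
[[0.0, 0.0, 0.052, 3.03, 1.41, -0.27, 0.35], [0.0, 0.0, 0.052, 3.09, 1.25, -0.27, 0.35], [0.0, 0.0, 0.052, 3.16, 1.09, -0.27, 0.35], [0.0, 0.0, 0.052, 3.21, 0.93, -0.27, 0.35], [0.0, 0.0, 0.053, 3.25, 0.76, -0.27, 0.35]]
[[0.0, 0.0, 0.052, 3.29, 0.59, -0.27, 0.35], [0.0, 0.0, 0.053, 3.31, 0.41, -0.28, 0.35]]
-> [0.669 0.004 0.245] -171.3
[[0.0, 0.0, 0.046, 3.52, 0.03, 0.21, 0.35], [0.0, 0.0, 0.045, 3.51, -0.13, 0.21, 0.35], [0.0, 0.0, 0.046, 3.51, -0.29, 0.21, 0.35], [0.0, 0.0, 0.045, 3.49, -0.45, 0.21, 0.35], [0.0, 0.0, 0.046, 3.46, -0.61, 0.21, 0.35]]
[[0.0, 0.0, 0.045, 3.43, -0.77, 0.21, 0.35], [0.0, 0.0, 0.046, 3.39, -0.92, 0.21, 0.35], [0.0, 0.0, 0.045, 3.35, -1.08, 0.21, 0.35], [0.0, 0.0, 0.046, 3.3, -1.23, 0.21, 0.35], [0.0, 0.0, 0.045, 3.24, -1.38, 0.2, 0.35]]
[[0.0, 0.0, 0.046, 3.17, -1.52, 0.21, 0.35], [0.0, 0.0, 0.045, 3.1, -1.67, 0.2, 0.35]]
```

>>> move_arm:
  motion:
    - [0,0,0.052,2.6,2.1,-0.3,0.35]
    - [0,0,0.052,2.7,2.0,-0.3,0.35]
    - [0,0,0.052,2.8,1.9,-0.3,0.35]
    - [0,0,0.052,2.9,1.7,-0.3,0.35]
    - [0,0,0.052,2.9,1.6,-0.3,0.35]

```text
t: 1.72
ee_pos: [0.2644, 0.5178, 0.2527]
tcp_rot: [-3.04, 0.791, -0.0]
contact_force: [0.2, 1.1, 0.6]
finger_gap: 0.0599
finger_force: 0.0
```

>>> move_arm:
  motion:
    - [0,0,0.052,3.0,1.4,-0.3,0.35]
    - [0,0,0.052,3.1,1.2,-0.3,0.35]
    - [0,0,0.052,3.2,1.1,-0.3,0.35]
    - [0,0,0.052,3.2,0.9,-0.3,0.35]
    - [0,0,0.052,3.2,0.8,-0.3,0.35]

```text
t: 2.13
ee_pos: [0.3623, 0.3832, 0.268]
tcp_rot: [-2.912, 1.178, -0.0]
contact_force: [0.9, 0.2, 0.2]
finger_gap: 0.0318
finger_force: 0.0
```

>>> move_arm:
  motion:
    - [0,0,0.052,3.3,0.6,-0.2,0.35]
    - [0,0,0.052,3.3,0.4,-0.2,0.35]
    - [0,0,0.046,3.5,0,0.2,0.35]
    - [0,0,0.046,3.5,-0.1,0.2,0.35]
    - [0,0,0.046,3.5,-0.3,0.2,0.35]

```text
t: 2.55
ee_pos: [0.4687, 0.2482, 0.266]
tcp_rot: [-2.748, 1.52, -0.0]
contact_force: [0.3, 1.5, -0.2]
finger_gap: 0.0309
finger_force: 0.0
```

>>> move_arm:
  motion:
    - [0,0,0.046,3.5,-0.4,0.2,0.35]
    - [0,0,0.046,3.5,-0.6,0.2,0.35]
    - [0,0,0.046,3.4,-0.8,0.2,0.35]
    - [0,0,0.046,3.4,-0.9,0.2,0.35]
    - [0,0,0.046,3.3,-1.1,0.2,0.35]

```text
t: 2.97
ee_pos: [0.5805, 0.1124, 0.2557]
tcp_rot: [-2.556, 1.826, -0.0]
contact_force: [0.3, 0.9, 0.3]
finger_gap: 0.0309
finger_force: 0.0
```

>>> move_arm:
  motion:
    - [0,0,0.046,3.3,-1.2,0.2,0.35]
    - [0,0,0.046,3.2,-1.4,0.2,0.35]
    - [0,0,0.046,3.2,-1.5,0.2,0.35]
    - [0,0,0.046,3.1,-1.7,0.2,0.35]
    - [0,0,0,0,0,0,0.35]

```text
t: 3.38
ee_pos: [0.6713, 0.0008, 0.2459]
tcp_rot: [2.371, -2.057, -0.0]
contact_force: [0.1, 1.5, -0.5]
finger_gap: 0.031
finger_force: 0.0
```

Run:
```python
from h import *
im,d,st=snap('wrist','w1.png');P=cloud('wrist',d,st)
print(st['t'],st['ee_pos'],yawdeg(R.from_rotvec(st['tcp_rot']).as_matrix()))
hsv=cv2.cvtColor(im,cv2.COLOR_RGB2HSV).astype(int);H,S,V=hsv[...,0],hsv[...,1],hsv[...,2];z=P[...,2]
near=(abs(P[...,0]-.6)<.14)&(abs(P[...,1])<.12)
for n,m in (('red',((H<8)|(H>172))&(S>140)&(V>70)&(z>.160)&(P[...,0]>.63)),('blue',(H>100)&(H<130)&(S>110)&(z>.160)&(P[...,0]<.58)),('bar',(z>.183)&(z<.2)&(V<90))):
    q=P[near&m]
    if len(q)>5: print(n,len(q),np.round(np.nanpercentile(q,[1,50,99],axis=0),4).tolist(),cv2.minAreaRect((q[:,:2]*1000).astype(np.float32)))
```

```text
3.3833 [0.67133786 0.00081683 0.24588959] -171.8881633252365
red 541 [[0.6662, -0.0136, 0.1632], [0.6721, -0.0005, 0.1762], [0.6781, 0.019, 0.1778]] ((672.47998046875, 3.0839996337890625), (9.575675964355469, 34.05286407470703), 8.327805519104004)
blue 739 [[0.5364, -0.0343, 0.1604], [0.5447, -0.0184, 0.1742], [0.5482, -0.0012, 0.1776]] ((542.4022216796875, -17.122621536254883), (9.792319297790527, 35.613014221191406), 10.254687309265137)
bar 1382 [[0.6022, -0.0493, 0.1835], [0.6117, -0.027, 0.1901], [0.6191, -0.0024, 0.1919]] ((610.4358520507812, -25.608505249023438), (12.832100868225098, 49.09306716918945), 8.733030319213867)
```

View pics/w1.png

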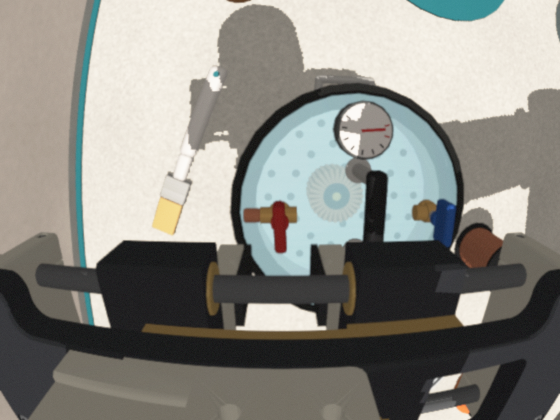

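>>> move_arm:
  motion:
    - [0,0,-0.01,-0.3,0,2.0,0.35]
    - [0,0,0,0,0,2.2,0.35]
    - [0,0,0,0,0,2.2,0.35]
    - [0,0,0,0,0,1.9,0.35]
    - [0,0,0,0,0,0,0.35]

```text
t: 3.85
ee_pos: [0.6658, 0.0087, 0.1604]
tcp_rot: [2.387, -2.036, -0.007]
contact_force: [-1.1, -0.1, -1.0]
finger_gap: 0.0303
finger_force: 0.0
```

>>> move_arm:
  motion:
    - [0,0,0,0,0,0,0]
    - [0,0,0,0,0,0,0]
    - [0,0,0,0,0,0,0]
    - [0,0,0,0,0,0,0]
    - [0,0,0,0,0,0,0]

```text
t: 4.27
ee_pos: [0.6702, 0.0089, 0.1665]
tcp_rot: [-2.388, 2.036, -0.004]
contact_force: [3.8, 1.5, 2.2]
finger_gap: 0.0112
finger_force: 30.0
```

Run:
```python
from h import *
im,d,st=snap('wrist','w2.png')
for i in range(4):
    st=manip.get_state();print(st['t'],np.round(st['ee_pos'],4),yawdeg(R.from_rotvec(st['tcp_rot']).as_matrix()),st['finger_gap'],st['contact_force'],st['ft_torque'])
    eyes.snapshot('wrist')
cv2.imwrite('pics/w2c.png',cv2.resize(im[120:330,150:430],(800,600))[:,:,::-1])
```

```text
4.3167 [0.6703 0.0089 0.1665] -170.91369779879443 0.01118662236762302 [2.33102652 3.25326371 3.69823045] [ 0.9837253  -1.48935868  0.04144888]
4.3667 [0.6703 0.0089 0.1665] -170.91187254135298 0.011021750836502734 [4.77588845 2.46095034 5.54679367] [ 1.06667103 -1.65522094  0.03198354]
4.4167 [0.6702 0.0089 0.1664] -170.909972152013 0.011640363215551197 [4.77316348 2.29972228 4.78278532] [ 1.21532926 -1.68181341  0.0277115 ]
4.4667 [0.6703 0.0089 0.1665] -170.91242454671752 0.011251270831747625 [4.1061082  3.51082972 7.61342566] [ 1.1884127  -1.63668375 -0.00895903]
```

View pics/w2c.png

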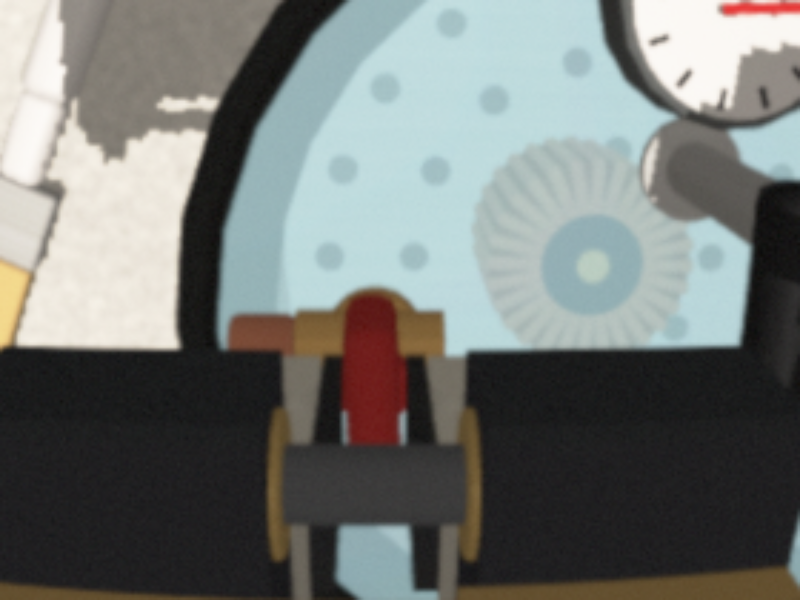

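Run:
```python
from h import *
Rm=R.from_rotvec([-3.11769287e+00,  3.86693296e-01,0]);p=np.array([0.16491449, 0.65452074, 0.23755394])
X=[(.052,a,b,c) for a,b,c in [(2.6,2.1,-.3),(2.7,2,-.3),(2.8,1.9,-.3),(2.9,1.7,-.3),(2.9,1.6,-.3),(3,1.4,-.3),(3.1,1.2,-.3),(3.2,1.1,-.3),(3.2,.9,-.3),(3.2,.8,-.3),(3.3,.6,-.2),(3.3,.4,-.2)]]
X+=[(.046,a,b,.2) for a,b in [(3.5,0),(3.5,-.1),(3.5,-.3),(3.5,-.4),(3.5,-.6),(3.4,-.8),(3.4,-.9),(3.3,-1.1),(3.3,-1.2),(3.2,-1.4),(3.2,-1.5),(3.1,-1.7)]]
X+=[(-.01,-.3,0,8.3)]
for w,a,b,c in X:
    p=p+Rm.apply(np.array([a,b,c])/100);Rm=Rm*R.from_rotvec([0,0,w])
    if w==.046 or w<0: print(np.round(p,4),yawdeg(Rm.as_matrix()))
```

```text
[0.4234 0.3038 0.2696] -142.52895992167683
[0.4454 0.2766 0.2676] -145.1645657792702
[0.4679 0.2496 0.2656] -147.80017163685113
[0.4899 0.2221 0.2635] -150.43577749441974
[0.5124 0.1946 0.2615] -153.07138335197644
[0.535  0.1679 0.2595] -155.70698920952148
[0.5571 0.1406 0.2575] -158.34259506705538
[0.5795 0.114  0.2555] -160.97820092457877
[0.6016 0.0867 0.2535] -163.61380678209227
[0.6241 0.06   0.2515] -166.2494126395966
[0.6463 0.0325 0.2495] -168.88501849709266
[0.6689 0.0053 0.2475] -171.52062435458126
[0.6685 0.0083 0.1645] -170.94766655947564
```

>>> move_arm:
  motion:
    - [0,0,-0.113,0,0.05,0,0]
    - [0,0,-0.113,0,0.05,0,0]
    - [0,0,-0.113,0,0.05,0,0]
    - [0,0,-0.113,0,0.05,0,0]
    - [0,0,-0.113,0,0.05,0,0]

```text
t: 4.93
ee_pos: [0.6681, 0.0079, 0.1664]
tcp_rot: [-2.865, 1.283, -0.006]
contact_force: [4.5, 2.0, 6.1]
finger_gap: 0.0111
finger_force: 30.0
```

>>> move_arm:
  motion:
    - [0,0,-0.113,0,0.05,0,0]
    - [0,0,-0.113,0,0.05,0,0]
    - [0,0,-0.113,0,0.05,0,0]
    - [0,0,-0.113,0,0.05,0,0]
    - [0,0,-0.113,0,0.05,0,0]

```text
t: 5.35
ee_pos: [0.6668, 0.0059, 0.1664]
tcp_rot: [-3.11, 0.433, -0.008]
contact_force: [5.7, 3.5, 5.1]
finger_gap: 0.0111
finger_force: 30.0
```

>>> move_arm:
  motion:
    - [0,0,-0.113,0,0.05,0,0]
    - [0,0,-0.113,0,0.05,0,0]
    - [0,0,-0.113,0,0.05,0,0]
    - [0,0,-0.113,0,0.05,0,0]
    - [0,0,-0.01,0,0,0,0]

```text
t: 5.77
ee_pos: [0.6667, 0.0039, 0.1664]
tcp_rot: [-3.127, -0.293, -0.008]
contact_force: [6.2, 1.6, 5.1]
finger_gap: 0.0113
finger_force: 30.0
```

Run:
```python
from h import *
for i in range(3):
    im,d,st=snap('scene');print(st['t'],np.round(st['ee_pos'],4),yawdeg(R.from_rotvec(st['tcp_rot']).as_matrix()),st['finger_gap'],st['contact_force'],st['ft_torque'])
```

```text
5.7667 [0.6667 0.0039 0.1664] -79.30893452002863 0.011253685778482927 [6.19293415 1.59067039 5.05376205] [ 0.98049777 -2.23742596 -0.07779889]
5.8167 [0.6667 0.0039 0.1664] -79.53646096622505 0.011641796364509826 [5.01275094 3.6517629  5.04943003] [ 0.99692093 -2.17441331 -0.08552663]
5.8667 [0.6667 0.0039 0.1664] -79.65912939422307 0.011196981520042903 [5.12377648 2.71172344 4.75142001] [ 0.97767329 -2.21797622 -0.07713251]
```

Run:
```python
from h import *
s=plan([(.6685,.0039,.1664,-79.7,.35)])
s=plan([(.606,-.006,.25,-170.7,.35)],start=(np.array([.6667,.0039,.25]),R.from_matrix(s[1].as_matrix())))
```

```text
-> [0.668 0.004 0.166] -79.7
[[0.0, -0.005, 0.0, 0.17, 0.04, 0.0, 0.35]]
-> [ 0.606 -0.006  0.25 ] -170.7
[[0.0, 0.0, 0.113, -0.44, -0.01, 0.0, 0.35], [0.0, 0.0, 0.113, -0.44, 0.04, 0.0, 0.35], [0.0, 0.0, 0.114, -0.43, 0.09, 0.0, 0.35], [0.0, 0.0, 0.113, -0.42, 0.14, 0.0, 0.35], [0.0, 0.0, 0.114, -0.4, 0.19, 0.0, 0.35]]
[[0.0, 0.0, 0.113, -0.37, 0.23, 0.0, 0.35], [0.0, 0.0, 0.114, -0.35, 0.27, 0.0, 0.35], [0.0, 0.0, 0.113, -0.31, 0.31, 0.0, 0.35], [0.0, 0.0, 0.114, -0.28, 0.34, 0.0, 0.35], [0.0, 0.0, 0.113, -0.24, 0.37, 0.0, 0.35]]
[[0.0, 0.0, 0.114, -0.19, 0.39, 0.0, 0.35], [0.0, 0.0, 0.113, -0.15, 0.41, 0.0, 0.35], [0.0, 0.0, 0.114, -0.1, 0.43, 0.0, 0.35], [0.0, 0.0, 0.113, -0.04, 0.43, 0.0, 0.35]]
```

>>> move_arm:
  motion:
    - [0,0,0,0,0,0,0.35]
    - [0,0,0,0,0,0,0.35]
    - [0,0,0,0,0,0,0.35]
    - [0,0,0,0,0,-1.5,0.35]
    - [0,0,0,0,0,-3.0,0.35]

```text
t: 6.33
ee_pos: [0.6611, 0.0028, 0.205]
tcp_rot: [3.128, 0.28, -0.016]
contact_force: [0.4, 0.9, 0.4]
finger_gap: 0.0302
finger_force: 0.0
```

>>> move_arm:
  motion:
    - [0,0,0,0,0,-3.0,0.35]
    - [0,0,0,0,0,-1.0,0.35]
    - [0,0,0,0,0,0,0.35]
    - [0,0,0,0,0,0,0.35]

```text
t: 6.67
ee_pos: [0.6639, 0.0032, 0.2495]
tcp_rot: [-3.129, -0.28, 0.001]
contact_force: [-0.1, -0.1, -1.0]
finger_gap: 0.0306
finger_force: 0.0
```

Run:
```python
from h import *
im,d,st=snap('wrist','w3.png');print(st['t'],st['ee_pos'],yawdeg(R.from_rotvec(st['tcp_rot']).as_matrix()))
P=cloud('wrist',d,st);hsv=cv2.cvtColor(im,cv2.COLOR_RGB2HSV).astype(int);H,S,V=hsv[...,0],hsv[...,1],hsv[...,2];z=P[...,2]
near=(abs(P[...,0]-.6)<.14)&(abs(P[...,1])<.12)
for n,m in (('red',((H<8)|(H>172))&(S>140)&(V>70)&(z>.160)&(P[...,0]>.63)),('blue',(H>100)&(H<130)&(S>110)&(z>.160)&(P[...,0]<.58)),('bar',(z>.183)&(z<.2)&(V<90))):
    q=P[near&m]
    if len(q)>5: print(n,len(q),np.round(np.nanpercentile(q,[1,50,99],axis=0),4).tolist(),cv2.minAreaRect((q[:,:2]*1000).astype(np.float32)))
```

```text
6.6667 [0.66394714 0.00323147 0.24951596] -79.75628612761508
red 564 [[0.6561, -0.0008, 0.1626], [0.6746, 0.0044, 0.1762], [0.6888, 0.0099, 0.178]] ((672.4937133789062, 3.5127854347229004), (33.76443099975586, 10.287901878356934), 13.046316146850586)
bar 430 [[0.5982, -0.0329, 0.189], [0.6048, -0.0101, 0.1904], [0.6109, 0.0156, 0.1918]] ((604.5735473632812, -8.537425994873047), (7.600674152374268, 50.47711944580078), 8.851223945617676)
```

>>> move_arm:
  motion:
    - [0,0,0.113,-0.42,0,0,0.35]
    - [0,0,0.113,-0.42,0.04,0,0.35]
    - [0,0,0.114,-0.41,0.09,0,0.35]
    - [0,0,0.113,-0.4,0.14,0,0.35]
    - [0,0,0.114,-0.38,0.18,0,0.35]

```text
t: 7.13
ee_pos: [0.6425, -0.0004, 0.2475]
tcp_rot: [3.08, -0.614, -0.006]
contact_force: [0.6, 1.0, -0.2]
finger_gap: 0.0305
finger_force: 0.0
```

>>> move_arm:
  motion:
    - [0,0,0.113,-0.36,0.22,0,0.35]
    - [0,0,0.113,-0.33,0.26,0,0.35]
    - [0,0,0.114,-0.3,0.3,0,0.35]
    - [0,0,0.113,-0.27,0.33,0,0.35]
    - [0,0,0.114,-0.23,0.35,0,0.35]

```text
t: 7.55
ee_pos: [0.6217, -0.0038, 0.2476]
tcp_rot: [2.784, -1.451, -0.005]
contact_force: [0.2, 0.4, -0.2]
finger_gap: 0.0303
finger_force: 0.0
```

>>> move_arm:
  motion:
    - [0,0,0.114,-0.18,0.37,0,0.35]
    - [0,0,0.113,-0.14,0.39,0,0.35]
    - [0,0,0.114,-0.1,0.41,0,0.35]
    - [0,0,0.113,-0.04,0.41,0,0.35]
    - [0,0,0,0,0,0,0.35]

```text
t: 7.97
ee_pos: [0.605, -0.0066, 0.2479]
tcp_rot: [2.386, -2.039, -0.003]
contact_force: [0.5, 0.5, -0.5]
finger_gap: 0.0306
finger_force: 0.0
```

Run:
```python
from h import *
im,d,st=snap('wrist');im,d,st=snap('wrist');print(st['t'],st['ee_pos'],yawdeg(R.from_rotvec(st['tcp_rot']).as_matrix()))
P=cloud('wrist',d,st);hsv=cv2.cvtColor(im,cv2.COLOR_RGB2HSV).astype(int);V=hsv[...,2];z=P[...,2]
q=P[(abs(P[...,0]-.6)<.14)&(abs(P[...,1])<.12)&(z>.183)&(z<.2)&(V<90)]
print('bar',len(q),cv2.minAreaRect((q[:,:2]*1000).astype(np.float32)))
```

```text
8.0167 [ 0.60558691 -0.00646977  0.24816143] -170.61998482306126
bar 2128 ((606.7592163085938, -11.304092407226562), (13.276901245117188, 77.95665740966797), 8.940438270568848)
```

>>> move_arm:
  motion:
    - [0,0,0,0,0,2.0,0.35]
    - [0,0,0,0,0,2.2,0.35]
    - [0,0,0,0,0,2.0,0.35]
    - [0,0,0,0,0,1.0,0.35]
    - [0,0,0,0,0,0,0.35]

```text
t: 8.48
ee_pos: [0.6051, -0.0065, 0.1745]
tcp_rot: [2.393, -2.029, -0.005]
contact_force: [-0.3, 0.3, 0.1]
finger_gap: 0.0309
finger_force: 0.0
```

>>> move_arm:
  motion:
    - [0,0,0,0,0,0,0]
    - [0,0,0,0,0,0,0]
    - [0,0,0,0,0,0,0]
    - [0,0,0,0,0,0,0]
    - [0,0,0,0,0,0,0]

```text
t: 8.9
ee_pos: [0.6068, -0.0063, 0.1788]
tcp_rot: [-2.393, 2.034, -0.001]
contact_force: [-2.9, 0.3, 4.7]
finger_gap: 0.0137
finger_force: 30.0
```

>>> move_arm:
  motion:
    - [0,0,0,0,0,-0.5,0]
    - [0,0,0,0,0,-1.0,0]
    - [0,0,0,0,0,-1.5,0]
    - [0,0,0,0,0,-2.0,0]
    - [0,0,0,0,0,-1.5,0]

```text
t: 9.32
ee_pos: [0.6064, -0.0062, 0.2436]
tcp_rot: [2.394, -2.034, -0.001]
contact_force: [0.6, 0.4, -6.8]
finger_gap: 0.0141
finger_force: 30.0
```

Run:
```python
from h import *
im,d,st=snap('scene','s2.png');print(st['t'],st['ee_pos'],st['contact_force'],st['finger_gap'])
P=cloud('scene',d)
cv2.imwrite('pics/s2c.png',cv2.resize(im[120:345,160:460],(800,600))[:,:,::-1])
plan([(.4986,-.367,.245,-170.7,0)],step=.03)
```

```text
9.3167 [ 0.60640008 -0.0062311   0.24364992] [ 0.59549782  0.35640512 -6.80582056] 0.014081079756814236
-> [ 0.499 -0.367  0.245] -170.7
[[0.0, 0.0, 0.0, 2.6, 1.28, 0.01, 0], [0.0, 0.0, 0.0, 2.6, 1.28, 0.01, 0], [0.0, 0.0, 0.0, 2.6, 1.28, 0.01, 0], [0.0, 0.0, 0.0, 2.6, 1.28, 0.01, 0], [0.0, 0.0, 0.0, 2.6, 1.28, 0.01, 0]]
[[-0.001, 0.0, 0.0, 2.6, 1.28, 0.01, 0], [0.0, 0.0, 0.0, 2.6, 1.28, 0.02, 0], [-0.001, 0.0, 0.0, 2.6, 1.28, 0.01, 0], [0.0, 0.0, 0.0, 2.61, 1.28, 0.02, 0], [-0.001, 0.0, 0.0, 2.6, 1.28, 0.02, 0]]
[[0.0, 0.0, 0.0, 2.61, 1.28, 0.02, 0], [-0.001, 0.0, 0.0, 2.6, 1.27, 0.01, 0], [0.0, -0.001, 0.0, 2.61, 1.28, 0.02, 0]]
```

View pics/s2c.png

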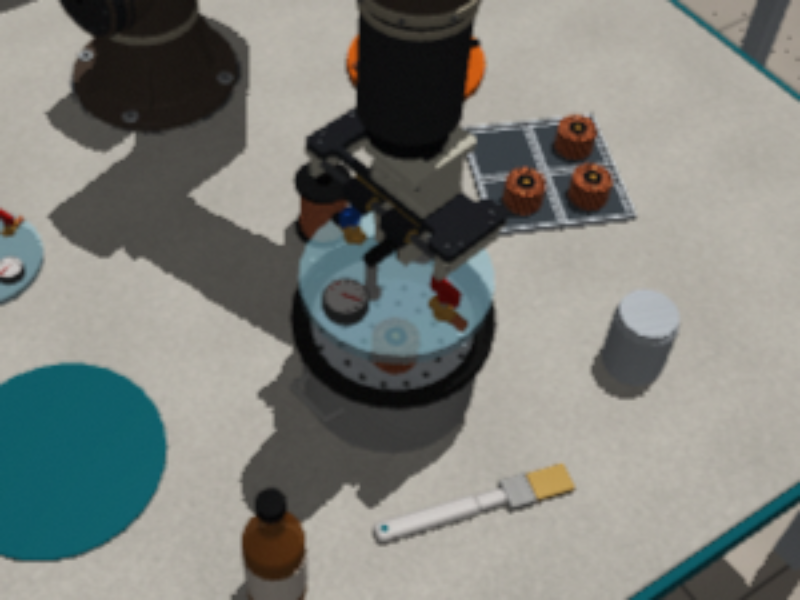

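The lid is lifted level, with the red blade along the pipe (open) and the coil showing below it at about (395,345).

>>> move_arm:
  motion:
    - [0,0,0,1.2,0.6,0,0]
    - [0,0,0,2.0,1.0,0,0]
    - [0,0,0,2.6,1.3,0,0]
    - [0,0,0,2.8,1.4,0,0]
    - [0,0,0,2.8,1.4,0,0]

```text
t: 9.78
ee_pos: [0.5674, -0.1288, 0.2413]
tcp_rot: [2.394, -2.033, -0.003]
contact_force: [-0.0, -0.6, -8.1]
finger_gap: 0.0139
finger_force: 30.0
```

>>> move_arm:
  motion:
    - [0,0,0,2.8,1.4,0,0]
    - [0,0,0,2.8,1.4,0,0]
    - [0,0,0,2.8,1.4,0,0]
    - [0,0,0,2.8,1.4,0,0]
    - [0,0,0,2.8,1.4,0,0]

```text
t: 10.2
ee_pos: [0.5207, -0.2786, 0.2414]
tcp_rot: [2.394, -2.034, -0.003]
contact_force: [0.6, -1.5, -7.4]
finger_gap: 0.0141
finger_force: 30.0
```

>>> move_arm:
  motion:
    - [0,0,0,2.8,1.4,0,0]
    - [0,0,0,2.5,1.2,0,0]
    - [0,0,0,2.0,0.9,0,0]
    - [0,0,0,1.2,0.6,0,0]
    - [0,0,0,0,0,0,0]

```text
t: 10.62
ee_pos: [0.4937, -0.3701, 0.2412]
tcp_rot: [2.39, -2.037, -0.003]
contact_force: [1.4, 1.6, -6.8]
finger_gap: 0.0137
finger_force: 30.0
```

>>> move_arm:
  motion:
    - [0,0,0,0,0,1.5,0]
    - [0,0,0,0,0,3.0,0]
    - [0,0,0,0,0,3.0,0]
    - [0,0,0,0,0,2.5,0]
    - [0,0,0,0,0,0,0]

```text
t: 11.03
ee_pos: [0.4917, -0.3653, 0.1361]
tcp_rot: [2.391, -2.035, -0.017]
contact_force: [-2.7, 2.9, -9.4]
finger_gap: 0.0136
finger_force: 30.0
```

Run:
```python
from h import *
snap('top');im,d,st=snap('top','t3.png');print(st['t'],st['ee_pos'],R.from_rotvec(st['tcp_rot']).as_matrix()[:,2],yawdeg(R.from_rotvec(st['tcp_rot']).as_matrix()))
hsv=cv2.cvtColor(im,cv2.COLOR_RGB2HSV).astype(int);H,S=hsv[...,0],hsv[...,1]
cv2.imwrite('pics/t3c.png',cv2.resize(im[150:285,340:520],(800,600))[:,:,::-1])
# pad outline again, and coil in the pot
P=cloud('top',d);z=P[...,2]
m=(abs(P[...,0]-.6)<.09)&(abs(P[...,1])<.09)&(z>.09)&(z<.115)
q=P[m];print('coil',len(q),np.median(q,0),cv2.minEnclosingCircle((q[:,:2]*1000).astype(np.float32)))
```

```text
11.0833 [ 0.49318784 -0.36645929  0.13931737] [-0.00667891  0.00318049 -0.99997264] -170.7271109765651
coil 1050 [ 0.61398997 -0.00310136  0.11092038] ((602.28173828125, -4.009363651275635), 105.99214935302734)
```

View pics/t3c.png

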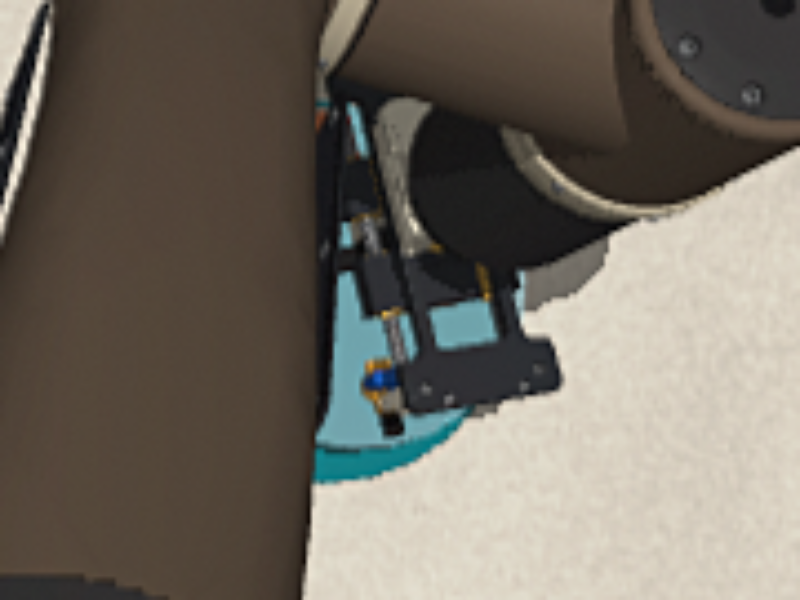

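>>> move_arm:
  motion:
    - [0,0,0,0.1,-0.3,1.5,0]
    - [0,0,0,0,-0.2,2.2,0]
    - [0,0,0,0,0,1.8,0]
    - [0,0,0,0,0,0.8,0]
    - [0,0,0,0,0,0,0]

```text
t: 11.55
ee_pos: [0.5004, -0.3679, 0.0793]
tcp_rot: [2.394, -2.034, -0.002]
contact_force: [-1.7, 0.7, -7.5]
finger_gap: 0.014
finger_force: 30.0
```

>>> move_arm:
  motion:
    - [0,0,0,0,0,0,0]
    - [0,0,0,0,0,0,0]

```text
t: 11.72
ee_pos: [0.5019, -0.3687, 0.0817]
tcp_rot: [-2.394, 2.033, -0.005]
contact_force: [0.4, -0.5, -7.0]
finger_gap: 0.0138
finger_force: 30.0
```

Run:
```python
from h import *
im,d,st=snap('wrist','w4.png');print(st['t'],st['ee_pos'],st['contact_force'])
im2,d,st=snap('scene','s4.png')
a=cv2.resize(im,(400,300));b=cv2.resize(im2[180:370,80:333],(400,300))
cv2.imwrite('pics/j4.png',np.hstack([a,b])[:,:,::-1])
```

```text
11.7167 [ 0.50191994 -0.36874439  0.08167234] [ 0.40191988 -0.52190081 -6.95461381]
```

View pics/j4.png

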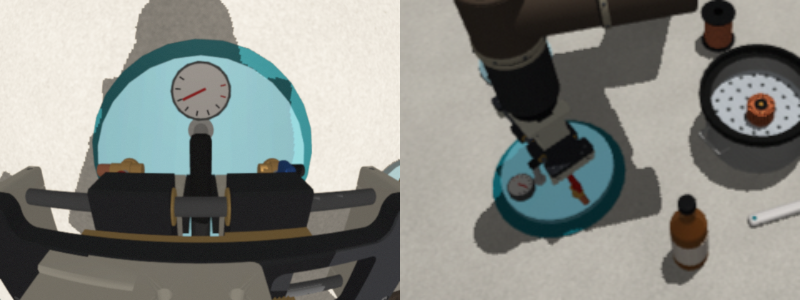

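>>> move_arm:
  motion:
    - [0,0,0,0,0.25,0.3,0]
    - [0,0,0,0,0.25,0.3,0]
    - [0,0,0,0,0,0.2,0]
    - [0,0,0,0,0,0.1,0]
    - [0,0,0,0,0,0,0]

```text
t: 12.23
ee_pos: [0.4952, -0.369, 0.0709]
tcp_rot: [2.394, -2.034, -0.001]
contact_force: [-2.6, 0.5, -2.0]
finger_gap: 0.0138
finger_force: 30.0
```

>>> move_arm:
  motion:
    - [0,0,0,0,0,0.1,0]
    - [0,0,0,0,0,0,0]

```text
t: 12.4
ee_pos: [0.4953, -0.369, 0.0709]
tcp_rot: [2.394, -2.034, -0.0]
contact_force: [-5.2, 3.2, 6.9]
finger_gap: 0.0141
finger_force: 30.0
```

>>> move_arm:
  motion:
    - [0,0,0,0,0,0.1,0]
    - [0,0,0,0,0,0,0]

```text
t: 12.57
ee_pos: [0.4953, -0.369, 0.0708]
tcp_rot: [2.394, -2.033, 0.001]
contact_force: [-7.7, 6.1, 14.7]
finger_gap: 0.0139
finger_force: 30.0
```

>>> move_arm:
  motion:
    - [0,0,0,0,0,-0.1,0]
    - [0,0,0,0,0,0,0.35]
    - [0,0,0,0,0,0,0.35]
    - [0,0,0,0,0,0,0.35]
    - [0,0,0,0,0,0,0.35]

```text
t: 12.98
ee_pos: [0.4962, -0.3692, 0.0698]
tcp_rot: [-2.394, 2.034, -0.002]
contact_force: [0.1, -0.5, -0.1]
finger_gap: 0.0296
finger_force: 0.0
```

>>> move_arm:
  motion:
    - [0,0,0,0,0,-1.5,0.35]
    - [0,0,0,0,0,-3.0,0.35]
    - [0,0,0,0,0,-3.5,0.35]
    - [0,0,0,0,0,-3.5,0.35]
    - [0,0,0,0,0,-3.0,0.35]

```text
t: 13.4
ee_pos: [0.4961, -0.3692, 0.2171]
tcp_rot: [-2.394, 2.034, -0.003]
contact_force: [0.9, 0.3, -1.6]
finger_gap: 0.0308
finger_force: 0.0
```

Run:
```python
from h import *
snap('scene');im,d,st=snap('scene');print(st['t'],st['ee_pos'],yawdeg(R.from_rotvec(st['tcp_rot']).as_matrix()))
P=cloud('scene',d);z=P[...,2]
near=np.hypot(P[...,0]-.4986,P[...,1]+.367)<.14
for lo,hi in((-.01,.001),(.002,.009),(.013,.026)):
    q=P[near&(z>lo)&(z<hi)];print(lo,len(q),np.median(q[:,2]),cv2.minEnclosingCircle((q[:,:2]*1000).astype(np.float32)))
im,d,st=snap('top');P=cloud('top',d);z=P[...,2]
hsv=cv2.cvtColor(im,cv2.COLOR_RGB2HSV).astype(int);H,S=hsv[...,0],hsv[...,1]
m=(np.hypot(P[...,0]-.6,P[...,1])<.088)&(z>.09)&(z<.115)
n,l,s,c=cv2.connectedComponentsWithStats(m.astype(np.uint8))
for i in range(1,n):
    if s[i,4]>30:
        q=P[l==i];print('coil?',s[i],np.median(q,0),cv2.minEnclosingCircle((q[:,:2]*1000).astype(np.float32)))
for w in ('coil',):
  for n_ in ('top','scene'): print([(q['pixel'],q['p']) for q in models.search_frame(w,n_)])
cv2.imwrite('pics/t5.png',cv2.resize(im[80:290,180:460],(800,600))[:,:,::-1])
```

```text
13.45 [ 0.49843303 -0.3709345   0.22372106] -170.64495178407273
-0.01 1596 -0.0017114133105968765 ((498.6202392578125, -367.00201416015625), 139.95468139648438)
0.002 1024 0.004021419641976887 ((499.5632629394531, -368.5815124511719), 139.587890625)
0.013 2665 0.018347884805260284 ((499.2881774902344, -366.407958984375), 101.3255615234375)
coil? [269 153  20  20 322] [ 0.61938764 -0.01047127  0.10519233] ((620.347900390625, -9.666410446166992), 26.105281829833984)
coil? [241 175  55  28 159] [0.52650337 0.03843561 0.11201109] ((556.1478881835938, 18.28915023803711), 73.1153564453125)
[([279.7, 164.2], 0.92)]
[([374.4, 170.3], 0.3)]
```

View pics/t5.png

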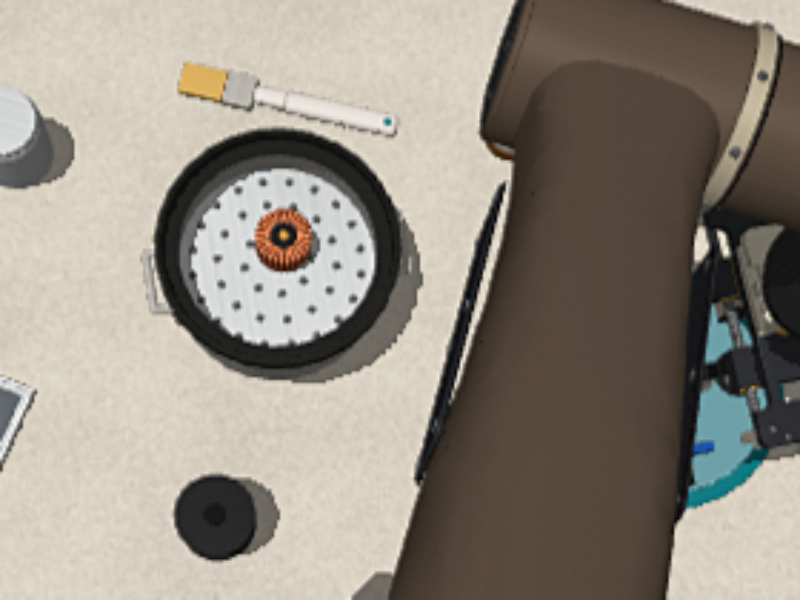

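The lid lies centred on the pad: its centre is about 1 mm from the pad's, and its top is flat at about 19 mm. The coil shows alone at crop (285,240), which is about (0.620, -0.010) with its top at 0.105.

Run:
```python
from h import *
st=manip.get_state();print(st['ee_pos'])
plan([(.6203,-.0097,.23,-158,1)],step=.037)
```

```text
[ 0.49550966 -0.36870152  0.21415091]
-> [ 0.62 -0.01  0.23] -158
[[0.0, 0.0, -0.02, -3.04, -1.65, -0.14, 1], [0.0, 0.0, -0.02, -3.0, -1.71, -0.14, 1], [0.0, 0.0, -0.02, -2.97, -1.76, -0.14, 1], [0.0, 0.0, -0.02, -2.93, -1.82, -0.14, 1], [0.0, 0.0, -0.02, -2.9, -1.88, -0.14, 1]]
[[0.0, 0.0, -0.02, -2.86, -1.94, -0.14, 1], [0.0, 0.0, -0.02, -2.82, -2.0, -0.15, 1], [0.0, 0.0, -0.021, -2.78, -2.05, -0.14, 1], [0.0, 0.0, -0.02, -2.74, -2.11, -0.15, 1], [0.0, 0.0, -0.021, -2.69, -2.17, -0.14, 1]]
[[0.0, 0.0, -0.02, -2.65, -2.22, -0.15, 1]]
```

>>> move_arm:
  motion:
    - [0,0,-0.02,-3.0,-1.6,-0.4,0.6]
    - [0,0,-0.02,-3.0,-1.7,-0.4,0.8]
    - [0,0,-0.02,-3.0,-1.8,-0.4,1]
    - [0,0,-0.02,-2.9,-1.8,-0.4,1]
    - [0,0,-0.02,-2.9,-1.9,0,1]

```text
t: 14.07
ee_pos: [0.5521, -0.2048, 0.2297]
tcp_rot: [2.492, -1.911, -0.002]
contact_force: [0.7, -0.2, -0.2]
finger_gap: 0.0583
finger_force: 0.0
```

>>> move_arm:
  motion:
    - [0,0,-0.02,-2.9,-1.9,0,1]
    - [0,0,-0.02,-2.8,-2.0,0,1]
    - [0,0,-0.02,-2.8,-2.1,0,1]
    - [0,0,-0.02,-2.7,-2.1,0,1]
    - [0,0,-0.02,-2.7,-2.2,0,1]

```text
t: 14.48
ee_pos: [0.6088, -0.041, 0.2288]
tcp_rot: [2.584, -1.783, -0.003]
contact_force: [-0.7, 0.4, -0.6]
finger_gap: 0.087
finger_force: 0.0
```

>>> move_arm:
  motion:
    - [0,0,-0.02,-2.7,-2.2,0,1]
    - [0,0,0,0,0,0,1]
    - [0,0,0,0,0,0,1]
    - [0,0,0,0,0,0,1]

```text
t: 14.82
ee_pos: [0.6196, -0.0096, 0.2289]
tcp_rot: [2.602, -1.757, -0.003]
contact_force: [-0.6, -1.1, -0.3]
finger_gap: 0.0876
finger_force: 0.0
```

Run:
```python
from h import *
im,d,st=snap('wrist','w6.png');print(st['t'],st['ee_pos'],yawdeg(R.from_rotvec(st['tcp_rot']).as_matrix()),st['finger_gap'])
P=cloud('wrist',d,st);z=P[...,2]
m=(np.hypot(P[...,0]-.62,P[...,1]+.01)<.045)&(z>.098)&(z<.112)
q=P[m];print('coil',len(q),np.median(q,0) if len(q) else '',cv2.minEnclosingCircle((q[:,:2]*1000).astype(np.float32)) if len(q) else '')
plan([(.6203,-.0097,.089,-158,1)])
```

```text
14.8167 [ 0.61958062 -0.00957156  0.22894103] -158.0798893447472 0.08762305506267228
coil 2680 [ 0.62202758 -0.01308405  0.1055324 ] ((621.4803466796875, -11.841176986694336), 25.961647033691406)
-> [ 0.62  -0.01   0.089] -158
[[0.001, 0.0, -0.001, 0.0, -0.03, 3.51, 1], [0.0, 0.0, 0.0, 0.0, -0.02, 3.51, 1], [0.001, 0.0, -0.001, -0.01, -0.03, 3.51, 1], [0.0, 0.0, 0.0, 0.0, -0.02, 3.51, 1]]
```

>>> move_arm:
  motion:
    - [0,0,0,0.2,-0.1,3.0,1]
    - [0,0,0,0,0,3.5,1]
    - [0,0,0,0,0,3.2,1]
    - [0,0,0,0,0,2.2,1]
    - [0,0,0,0,0,1.2,1]

```text
t: 15.28
ee_pos: [0.6196, -0.0129, 0.0961]
tcp_rot: [2.598, -1.76, -0.005]
contact_force: [0.3, -0.1, 0.2]
finger_gap: 0.0876
finger_force: 0.0
```

>>> move_arm:
  motion:
    - [0,0,0,0,0,0.7,1]
    - [0,0,0,0,0,0,1]
    - [0,0,0,0,0,0,0.4]
    - [0,0,0,0,0,0,0.4]
    - [0,0,0,0,0,0,0.4]

```text
t: 15.7
ee_pos: [0.6228, -0.011, 0.0942]
tcp_rot: [-2.601, 1.758, -0.003]
contact_force: [-0.3, 0.1, 0.2]
finger_gap: 0.073
finger_force: 0.0
```

>>> move_arm:
  motion:
    - [0,0,0,0,0,0,0.4]
    - [0,0,0,0,0,0,0.4]
    - [0,0,0,0,0,0,0.4]

```text
t: 15.95
ee_pos: [0.6221, -0.011, 0.0931]
tcp_rot: [-2.602, 1.759, -0.001]
contact_force: [-0.1, -0.2, -0.4]
finger_gap: 0.0531
finger_force: 0.3
```

>>> move_arm:
  motion:
    - [0,0,0,0,0,0,0]
    - [0,0,0,0,0,0,0]
    - [0,0,0,0,0,0,0]

```text
t: 16.2
ee_pos: [0.6219, -0.0111, 0.093]
tcp_rot: [-2.603, 1.759, -0.0]
contact_force: [-2.1, 1.4, 5.4]
finger_gap: 0.0515
finger_force: 30.0
```

>>> move_arm:
  motion:
    - [0,0,0,0,0,-0.7,0]
    - [0,0,0,0,0,-1.5,0]
    - [0,0,0,0,0,-2.5,0]
    - [0,0,0,0,0,-3.0,0]
    - [0,0,0,0,0,-3.0,0]

```text
t: 16.62
ee_pos: [0.621, -0.0113, 0.1998]
tcp_rot: [2.601, -1.759, -0.003]
contact_force: [1.4, 0.3, -3.0]
finger_gap: 0.0513
finger_force: 30.0
```

>>> move_arm:
  motion:
    - [0,0,0,0,0,-2.0,0]
    - [0,0,0,0,0,-1.0,0]
    - [0,0,0,0,0,0,0]

```text
t: 16.87
ee_pos: [0.6228, -0.011, 0.2318]
tcp_rot: [-2.601, 1.758, -0.004]
contact_force: [-0.4, -0.5, -3.7]
finger_gap: 0.0518
finger_force: 30.0
```

Run:
```python
from h import *
snap('top');im,d,st=snap('top','t7.png');print(st['t'],st['ee_pos'],yawdeg(R.from_rotvec(st['tcp_rot']).as_matrix()),st['contact_force'],st['finger_gap'])
P=cloud('top',d);z=P[...,2]
b=np.array([.45,.34])
m=(np.hypot(P[...,0]-b[0],P[...,1]-b[1])<.15)&(z>.030)&(z<.055)
n,l,s,c=cv2.connectedComponentsWithStats(m.astype(np.uint8));cc=[]
for i in range(1,n):
    if s[i,4]>60: q=P[l==i];e=cv2.minEnclosingCircle((q[:,:2]*1000).astype(np.float32));print(s[i],e);cc.append(e[0])
# tray outline: light pixels brighter edge -> view crop
cv2.imwrite('pics/t7c.png',cv2.resize(im[180:290,90:210],(654,600),interpolation=cv2.INTER_CUBIC)[:,:,::-1])
```

```text
16.9167 [ 0.62182178 -0.01096017  0.22962436] -158.1250229045093 [ 0.0526231  -0.02167759 -3.8143277 ] 0.051509199199606864
[125 200  17  20 259] ((513.5787353515625, 372.90142822265625), 26.188762664794922)
[107 230  21  20 312] ((432.5253601074219, 415.33099365234375), 26.638139724731445)
```

View pics/t7c.png

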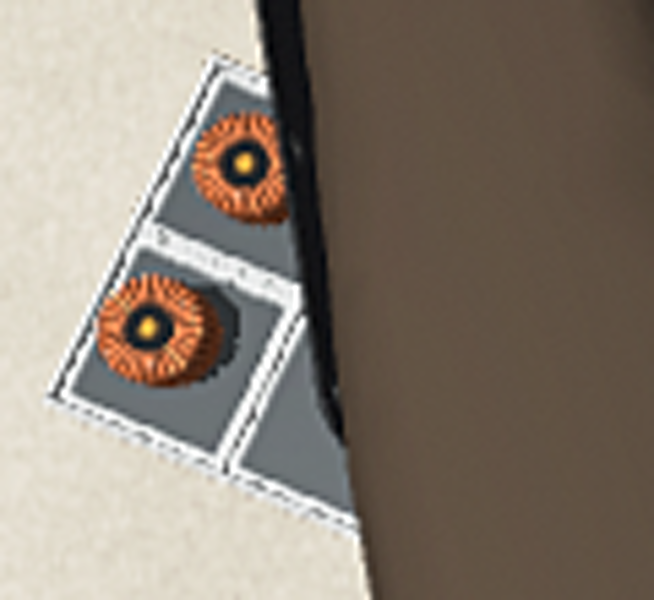

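Run:
```python
from h import *
I=np.load('topI.npy');hsv=cv2.cvtColor(I,cv2.COLOR_RGB2HSV).astype(int);V,S=hsv[...,2],hsv[...,1]
m=((V<V[256,157]+22)&(V>V[256,157]-30)&(S<60)).astype(np.uint8);m[:,:125]=0;m[:,190:]=0;m[:232]=0;m[282:]=0
m=cv2.morphologyEx(m,cv2.MORPH_OPEN,np.ones((3,3),np.uint8))
n,l,s,c=cv2.connectedComponentsWithStats(m);i=l[256,157];print(s[i],c[i])
p=np.argwhere(l==i)[:,::-1];q=np.array([ray('top',x,.004)[:2] for x in p]);r=cv2.minAreaRect((q*1000).astype(np.float32));print(r,q.mean(0))
x,y=r[0][0]/1000,r[0][1]/1000
plan([(x,y,.17,-158,0)],step=.034)
```

```text
[135 239  37  37 864] [153.02546296 257.21875   ]
((389.60870361328125, 327.3243103027344), (78.82264709472656, 78.29473114013672), 66.50761413574219) [0.38954159 0.32735176]
-> [0.39  0.327 0.17 ] -158
[[0.0, 0.0, 0.0, -3.08, 0.68, 0.45, 0], [0.0, 0.0, 0.0, -3.08, 0.68, 0.45, 0], [0.0, 0.0, 0.0, -3.08, 0.68, 0.45, 0], [0.0, 0.0, 0.0, -3.08, 0.68, 0.45, 0], [0.0, 0.0, 0.0, -3.08, 0.68, 0.45, 0]]
[[0.0, 0.0, 0.0, -3.08, 0.68, 0.45, 0], [0.0, 0.0, 0.0, -3.08, 0.69, 0.45, 0], [0.0, 0.0, 0.0, -3.08, 0.68, 0.45, 0], [0.0, 0.0, 0.0, -3.08, 0.69, 0.45, 0], [0.0, 0.0, -0.001, -3.08, 0.68, 0.46, 0]]
[[0.0, 0.0, 0.0, -3.07, 0.68, 0.45, 0], [0.001, 0.0, -0.001, -3.08, 0.68, 0.46, 0], [0.0, 0.001, 0.0, -3.08, 0.68, 0.45, 0]]
```

>>> move_arm:
  motion:
    - [0,0,0,-1.5,0.3,0,0]
    - [0,0,0,-2.5,0.5,0.3,0]
    - [0,0,0,-3.2,0.7,0.3,0]
    - [0,0,0,-3.5,0.8,0.4,0]
    - [0,0,0,-3.5,0.8,0.5,0]

```text
t: 17.38
ee_pos: [0.5383, 0.1094, 0.212]
tcp_rot: [2.599, -1.759, -0.003]
contact_force: [1.0, 1.7, -2.9]
finger_gap: 0.0511
finger_force: 30.0
```

>>> move_arm:
  motion:
    - [0,0,0,-3.5,0.8,0.5,0]
    - [0,0,0,-3.5,0.8,0.5,0]
    - [0,0,0,-3.5,0.8,0.5,0]
    - [0,0,0,-3.5,0.8,0.5,0]
    - [0,0,0,-3.5,0.8,0.5,0]

```text
t: 17.8
ee_pos: [0.4356, 0.2568, 0.1873]
tcp_rot: [2.6, -1.758, -0.001]
contact_force: [0.8, 0.4, -3.9]
finger_gap: 0.0514
finger_force: 30.0
```

>>> move_arm:
  motion:
    - [0,0,0,-3.3,0.7,0.5,0]
    - [0,0,0,-2.5,0.5,0.5,0]
    - [0,0,0,-1.5,0.4,0.5,0]
    - [0,0,0,-0.5,0.2,0.5,0]
    - [0,0,0,0,0,0,0]

```text
t: 18.22
ee_pos: [0.3902, 0.3217, 0.1668]
tcp_rot: [2.6, -1.755, -0.0]
contact_force: [-0.8, -2.0, -2.8]
finger_gap: 0.0513
finger_force: 30.0
```

>>> move_arm:
  motion:
    - [0,0,0,0,0,2.0,0]
    - [0,0,0,0,0,2.5,0]
    - [0,0,0,0,0,1.5,0]
    - [0,0,0,0,0,0,0]
    - [0,0,0,0,0,0,0]

```text
t: 18.63
ee_pos: [0.3921, 0.3207, 0.1087]
tcp_rot: [2.599, -1.759, 0.001]
contact_force: [1.1, 0.3, -2.8]
finger_gap: 0.0515
finger_force: 30.0
```

Run:
```python
from h import *
im,d,st=snap('wrist','w8.png');print(st['t'],st['ee_pos'],yawdeg(R.from_rotvec(st['tcp_rot']).as_matrix()),st['contact_force'])
im2,d,st=snap('scene')
a=cv2.resize(im,(400,300));b=cv2.resize(im2[120:240,290:450],(400,300))
cv2.imwrite('pics/j8.png',np.hstack([a,b])[:,:,::-1])
plan([(.3896,.3273,.1,-158,0)])
```

```text
18.6333 [0.39212902 0.32067333 0.10870544] -158.16777286076518 [ 1.07779293  0.30152089 -2.75497894]
-> [0.39  0.327 0.1  ] -158
[[-0.001, 0.0, -0.002, -0.59, 0.11, 1.04, 0]]
```

View pics/j8.png

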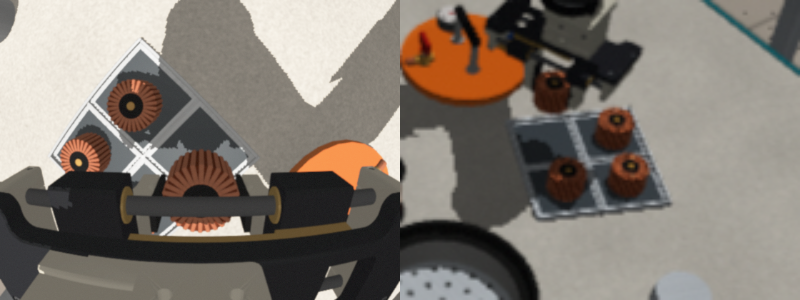

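The empty pocket is at (200,130) in the wrist half and (535,145) in the scene half. The held coil hangs upright above it, and the three finished coils are in place.

>>> move_arm:
  motion:
    - [0,0,0,-0.3,0,1.5,0]
    - [0,0,0,-0.3,0.1,2.2,0]
    - [0,0,0,0,0,1.8,0]
    - [0,0,0,0,0,1.2,0]
    - [0,0,0,0,0,0.5,0]

```text
t: 19.15
ee_pos: [0.389, 0.3272, 0.0371]
tcp_rot: [2.602, -1.759, 0.0]
contact_force: [-0.8, 0.2, -2.7]
finger_gap: 0.0513
finger_force: 30.0
```

>>> move_arm:
  motion:
    - [0,0,0,0,0,0,0]
    - [0,0,0,0,0,0,0]

```text
t: 19.32
ee_pos: [0.3894, 0.328, 0.0385]
tcp_rot: [-2.602, 1.758, -0.0]
contact_force: [-0.3, 0.2, -3.2]
finger_gap: 0.0519
finger_force: 30.0
```

Run:
```python
from h import *
im,d,st=snap('wrist');print(st['t'],st['ee_pos'],st['contact_force'])
K,T=pose('wrist',st)
# four tray corners seen by top vs wrist: neighbour coil top centres in wrist
P=cloud('wrist',d,st);z=P[...,2]
m=(np.hypot(P[...,0]-.45,P[...,1]-.34)<.12)&(z>.034)&(z<.048)
n,l,s,c=cv2.connectedComponentsWithStats(m.astype(np.uint8))
for i in range(1,n):
    if s[i,4]>80: q=P[l==i];print(s[i],cv2.minEnclosingCircle((q[:,:2]*1000).astype(np.float32)))
```

```text
19.3167 [0.389428   0.32795634 0.03854438] [-0.25737347  0.15227709 -3.17665716]
[  97   92   98  105 7856] ((474.5519104003906, 293.1632995605469), 26.23198699951172)
[  27  207   65   59 1804] ((515.8511962890625, 363.235595703125), 24.114517211914062)
[ 232  218  136   53 1263] ((384.9459228515625, 313.01165771484375), 32.29878616333008)
[194 245  38  24 456] ((423.3066711425781, 329.6774597167969), 9.324262619018555)
```

Position is good (within 1–2 mm of the pocket's middle). Lowering the last 11 mm.

>>> move_arm:
  motion:
    - [0,0,0,0,0,0.5,0]
    - [0,0,0,0,0,0.3,0]
    - [0,0,0,0,0,0.2,0]
    - [0,0,0,0,0,0,0]
    - [0,0,0,0,0,0,0]

```text
t: 19.78
ee_pos: [0.3888, 0.3273, 0.0275]
tcp_rot: [2.603, -1.759, 0.0]
contact_force: [0.4, 0.7, -3.8]
finger_gap: 0.0514
finger_force: 30.0
```

>>> move_arm:
  motion:
    - [0,0,0,0,0,0.1,0]
    - [0,0,0,0,0,0,0]
    - [0,0,0,0,0,0,0]

```text
t: 20.03
ee_pos: [0.389, 0.3276, 0.027]
tcp_rot: [-2.603, 1.759, -0.0]
contact_force: [-1.5, -0.7, 3.5]
finger_gap: 0.0516
finger_force: 30.0
```

>>> move_arm:
  motion:
    - [0,0,0,0,0,0.1,0]
    - [0,0,0,0,0,0,0]
    - [0,0,0,0,0,0,0]

```text
t: 20.28
ee_pos: [0.389, 0.3275, 0.0269]
tcp_rot: [-2.603, 1.758, -0.0]
contact_force: [-5.6, -3.2, 16.5]
finger_gap: 0.0514
finger_force: 30.0
```

Contact at the expected height. Relieve, release to about 66 mm and rise.

>>> move_arm:
  motion:
    - [0,0,0,0,0,-0.1,0]
    - [0,0,0,0,0,0,0]
    - [0,0,0,0,0,0,0.72]
    - [0,0,0,0,0,0,0.72]
    - [0,0,0,0,0,0,0.72]

```text
t: 20.7
ee_pos: [0.389, 0.3275, 0.0264]
tcp_rot: [-2.603, 1.759, -0.0]
contact_force: [-0.4, 0.1, 0.2]
finger_gap: 0.0621
finger_force: 0.0
```

>>> move_arm:
  motion:
    - [0,0,0,0,0,0,0.72]
    - [0,0,0,0,0,-0.8,0.72]
    - [0,0,0,0,0,-2.0,0.72]
    - [0,0,0,0,0,-3.0,0.72]
    - [0,0,0,0,0,-3.5,0.72]

```text
t: 21.12
ee_pos: [0.3882, 0.3263, 0.1198]
tcp_rot: [2.6, -1.757, 0.0]
contact_force: [0.7, 0.9, -0.7]
finger_gap: 0.0631
finger_force: 0.0
```

>>> move_arm:
  motion:
    - [0,0,0,0,0,-3.5,0.72]
    - [0,0,0,0,0,-3.5,0.72]
    - [0,0,0,0,0,-2.0,0.72]
    - [0,0,0,0,0,0,0.72]

```text
t: 21.45
ee_pos: [0.3905, 0.3293, 0.2155]
tcp_rot: [-2.596, 1.753, -0.001]
contact_force: [0.8, 0.5, 0.2]
finger_gap: 0.0629
finger_force: 0.0
```

Run:
```python
from h import *
snap('wrist');im,d,st=snap('wrist');print(st['t'],st['ee_pos'],st['finger_gap'],st['contact_force'])
def circ(P,c,r,lo,hi):
    q=P[(np.hypot(P[...,0]-c[0],P[...,1]-c[1])<r)&(P[...,2]>lo)&(P[...,2]<hi)]
    return len(q),np.round(np.median(q,0),4),cv2.minEnclosingCircle((q[:,:2]*1000).astype(np.float32))
print(circ(cloud('wrist',d,st),(.39,.327),.04,.034,.048))
im2,d2,_=snap('scene');P=cloud('scene',d2)
print(circ(P,(.39,.327),.04,.034,.05));print('lid',circ(P,(.4986,-.367),.13,.013,.026))
a=cv2.resize(im,(400,300));b=cv2.resize(im2[100:380,90:463],(400,300))
cv2.imwrite('pics/j9.png',np.hstack([a,b])[:,:,::-1])
```

```text
21.5 [0.38962453 0.32848    0.21290983] 0.06281417492040586 [ 0.08612713  0.36396988 -0.24542195]
(1949, array([0.3894, 0.3262, 0.0395]), ((388.98529052734375, 326.9170227050781), 25.96255111694336))
(105, array([0.3939, 0.3264, 0.0378]), ((393.4073486328125, 326.04522705078125), 25.874963760375977))
lid (2686, array([ 0.5129, -0.3668,  0.0184]), ((497.9259338378906, -369.1645202636719), 101.51991271972656))
```

View pics/j9.png

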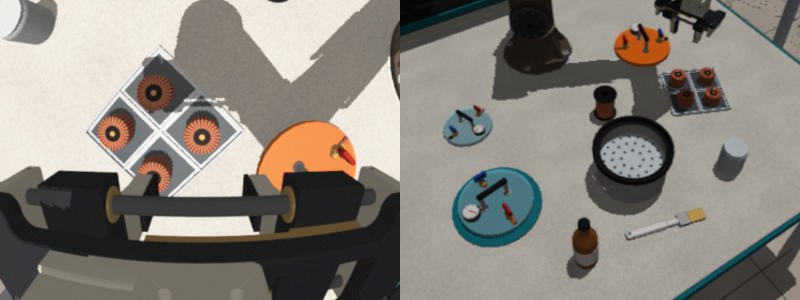

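The coil stands centred in its pocket at (202,137). The lid lies inside the pad with the red tap open and the blue one shut. The pot is empty, the other things are unmoved, and the gripper is clear.

```bash
python3 -c "
from workcell import ticket
print(ticket.close_job())"
```

```text
the job is handed in; nothing more can be done
None
```

I handed the job in at about 21.5 s: pot vented, lid flat on the pad about 2 mm off centre, and coil upright within about 1 mm of where I measured the pocket's middle; no verdict came back.

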